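# Set the shaker cap to its large hole and tip the grinding balls into the tray

## Task

Get both steel grinding balls out of the tipping jar dispenser and into its metal catch tray. First, with the jar upright, turn the white perforated cap by its black bar so that the largest of its three holes sits over the pouring side, above the small dark steel mark on the jar and facing the open part of the tray; then swing the jar over towards the tray by its side crank until both balls have rolled out, and let go.

Things in the scene. Friction and masses are not known exactly. Their poses are not given: they have to be found in the camera images.
- dispenser: Fixed bench dispenser: tray (165 x 102 mm, x -40 to +125 mm, floor 9 mm, rim 48 mm high) and two posts (y +-60 mm, 136 mm high) carrying a clear jar (84 mm across, 85 mm tall) on a level hinge along y at x = 0, z = 120 mm. Origin: on the counter below the jar's axis, z up; +x is the pouring side, where the tray sticks out; the crank is on the +y side.
- cap (a joint): Turn of the white cap (disc 92 mm across, top 169 mm up) on the jar, rad, growing counter-clockwise from above. At 0 its 34 mm hole (24 mm from the axis) is at the pouring side, +x; the 11 mm hole lies 75 deg and the 7 mm hole 135 deg clockwise of it. Range -0.6 to 1.6, starts 0.5 to 1.35, friction 0.06 N m, stays where left.
- cap_knob (a point): Middle of the black grip bar across the cap's centre: 38 mm long, 10 mm thick, top 197 mm above the counter (28 mm above the cap) while the jar is upright. This point is on the cap's axis, 14 mm below the bar's top. z along the axis (up), x across the bar's thickness towards the 34 mm hole, y along the bar.
- jar (a joint): Tip of the jar about its hinge, rad: 0 upright (a stop, the start), growing as the mouth goes over towards the tray, stop at 2.1 (mouth down into the tray). Friction 0.5 N m, so it stays where left; the balls are out by 2.1 if the large hole is at the pouring side.
- crank_grip (a point): Middle of the crank's round black grip, 12 mm thick, parallel to the hinge, 70 mm from its axis. In the dispenser's frame at y = 105 mm (grip y 76 to 131 mm, crank arm y 69 to 76 mm). Jar upright: 57 mm behind the hinge axis (-x), 40 mm above it. With the jar tipped by q it is at 145 deg - q up from +x: over the top, at 2.1 rad 63 mm ahead, 30 mm above.
- ball1_center (a point): Centre of a loose steel grinding ball, 14 mm across, 11.5 g, on the jar's inner floor (84 mm above the counter) at the start.
- ball2_center (a point): Centre of the second, identical ball.

How it is judged:
By the outcome, as a careful person would: the job done as asked, in the order asked, and still so for the second after the job is handed in, with the robot touching nothing.
It also fails if it takes over 48 s, if anything falls off the work surface, if the arm or the gripper's body presses on something with over 40 N, if the wrist force passes 120 N, or if a joint passes its speed limit or range.

## Robot

A 6-joint arm with a two-finger parallel gripper is mounted at the origin on the work surface. World frame = base frame: x ahead of the robot, y to its left, z up, the work surface at z = 0. Lengths are in m, angles in rad, forces in N, time in s.
With the tool pointing down it reaches from about 0.25 to 0.725 m from the base axis. Payload 4 kg.
Tool frame: the origin (TCP) lies at the very end of the fingers, on their centre line; the grasp point (between the pads) lies 19 mm behind it; z points along the fingers, y is the direction in which the jaws open and shut (so a half turn about z gives the same grasp; the last joint's range is limited). The gripper opens to 85 mm and grips with 20 to 120 N. Pads are 22 mm wide; open, the fingers measure 114 mm over their backs; the gripper's body (76 mm by 85 mm) begins 54 mm behind the grasp point. The pads swing forward as they close: fully open they stand 13 mm farther back than shut.
Start: joints at [-1.217, 0.241, 0.005, 1.335, 0, 1.571], TCP at [0.173, -0.469, 0.231] pointing down, gripper open.
Joint ranges: [-2.72, 2.72], [-1.05, 1.87], [-1.09, 1.28], [-1.99, 2.15], [-1.42, 1.44], [-3.14, 3.14]. Speed limits (rad/s): [2.79, 2.79, 3.14, 3.14, 3.14, 3.14].

## Interface

Orientations are given as a unit quaternion [x, y, z, w].
In Python, from workcell import bot gives the robot as it stands.
- The arm moves only by the shell command python3 -m crank 'ROWS'. ROWS is JSON, a list that holds one entry, the list of rows, each a list of 5 numbers: the shift along the tool's x, y, z in mm, then the turn about the tool's z in degrees, then the closure in counts, from 0 (fully open) to 255 (shut). In form: [[[tx, ty, tz, turn, grip], ...]]. A call has 1 to 12 rows; each row shifts and turns the pose as measured when the row begins, along the tool's axes as they then stand; what a row does not reach is not made up. A row lasts 1/8 s, in which the tool goes at most 62.5 mm and 10.7 degrees, less where a joint would pass 70% of its speed; a pose out of reach is approached as far as the arm can. A call is refused whole if a number of a shift passes 62.5 or a number of a turn 10.7, either way. A call with a gripper value outside its range is refused whole. The fingers move at their own pace and stop on an object; the grip force is fixed at half the most. Time passes only in rows, so rows that do not move let the fingers close. It gives the time, the measured TCP pose, the force and the opening at its end, in the units of the state.
- bot.get_obs(): the state, without advancing time (a new reading comes with each control period).
- bot.camera(name): name is "side" or "top" or "wrist"; returns a dict with "img" (400x640x3 uint8, blue, green, red), "depth" (400x640 float32, m along the optical axis (not along the pixel's ray), 0 where there is no reading), "fx", "fy", "cx", "cy" (pixels), "R" (3x3) and "t" (3): a world point X has camera coordinates R X + t; the wrist camera has in their place "T_tool_cam" (4x4, takes a point from camera to tool coordinates, whose origin is the TCP and whose axes are the flange's). Camera axes: x right, y down, z forward; pixel columns grow to the right and rows downward; lengths in m; the calibration is good to about 2 mm. A picture is of the moment at which its call begins: read the wrist's pose just before it.
- bot.job_done(): hands the job in, once; it reports no verdict.
The state is a dict: "clock": time; "joint_pos": joint angles; "joint_vel": joint speeds; "tau": joint torques, N m; "eef_pos": TCP position; "tool_rot": TCP orientation; "ft_force": force on the tool from outside, world axes, zero at the start; "ft_torque": the same for the moment, N m; "grip_width": finger opening in m.
Only numpy, scipy, OpenCV 4.12 (cv2) and the standard library are available. Lean on these libraries where they do the work, as an engineer would, in place of code of your own. Each camera call takes 0.05 s, during which the arm holds its last target.

## Working session

There is one attempt and no reset: what is moved stays moved. The work goes in short steps, Python scripts to look and compute and a shell command to move; the robot and the scene stay as the last step left them, time stands still between calls to the robot, and variables do not carry over. Pictures are saved under pics/ and viewed, and the job is handed in when it is done.

```bash
ls; mkdir -p pics; python3 - <<'E'
from workcell import bot
import cv2,numpy as np
o=bot.get_obs();print(o)
for n in ["side","top"]:
    c=bot.camera(n);cv2.imwrite(f"pics/{n}0.png",c["img"]);np.savez(f"{n}0.npz",**c)
    print(n,c["fx"],c["cx"],c["cy"],c["R"],c["t"])
print(bot.get_obs()["clock"])
E
```

```text
pics
{'clock': 0.0, 'joint_pos': array([-1.21700116e+00,  2.41413340e-01,  3.71604522e-03,  1.33518042e+00,
       -3.23381905e-06,  1.57078957e+00]), 'joint_vel': array([ 0.00176085, -0.0001402 , -0.00044873,  0.00132169, -0.00054006,
       -0.00057492]), 'tau': array([ 1.05229479e-03, -3.72318041e+01,  2.52407509e+01,  1.69137883e-02,
        2.87969206e-04, -1.91603490e-06]), 'eef_pos': array([ 0.17301153, -0.46844304,  0.23040964]), 'tool_rot': array([ 9.84393253e-01,  1.75979657e-01, -1.84726066e-04, -1.02417076e-03]), 'ft_force': array([ 0.63780699, -0.93745258, -0.31199875]), 'ft_torque': array([ 0.01804398, -0.02194796, -0.01676128]), 'grip_width': 0.08564581473811708}
side 416.0333520759319 327.092472423716 193.39499981419172 [[-0.97964568 -0.20039434  0.01168083]
 [-0.15201842  0.70263768 -0.69511919]
 [ 0.13109056 -0.68274622 -0.7187996 ]] [0.56015232 0.15789223 0.72276684]
top 377.4985983396228 313.91041751840567 194.50273451142615 [[-0.01490911 -0.99935079 -0.03279803]
 [-0.99745576  0.01715174 -0.06919408]
 [ 0.0697117   0.03168296 -0.99706392]] [0.0625959  0.56396342 0.72717937]
0.1
```

View pics/top0.png

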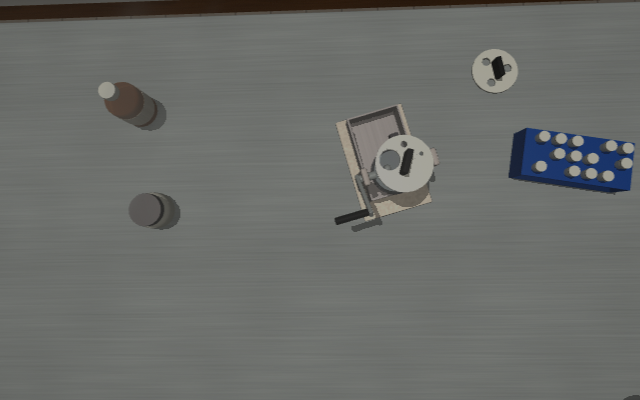

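View pics/side0.png

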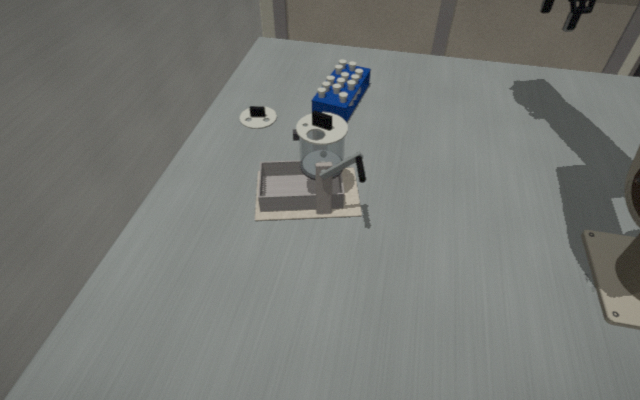

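The top view shows the dispenser at about (395,160), with the cap at (404,163), large hole at (390,160), crank grip at (352,216) and the tray opening up (+x world). The disc at (495,70) is a loose spare cap. I'll measure these now.

```bash
cat > h.py <<'E'
import numpy as np,cv2
def ray(c,u,v,z):
    R=np.array(c["R"]);t=np.array(c["t"])
    d=R.T@np.array([(u-c["cx"])/c["fx"],(v-c["cy"])/c["fy"],1.]);o=-R.T@t
    return o+d*(z-o[2])/d[2]
def proj(c,X):
    p=np.array(c["R"])@X+np.array(c["t"]);return np.array([c["fx"]*p[0]/p[2]+c["cx"],c["fy"]*p[1]/p[2]+c["cy"]])
E
python3 - <<'E'
import numpy as np,cv2
from h import *
for n,(x0,y0,x1,y1) in {"top":(325,95,450,235),"side":(240,100,380,240)}.items():
    c=dict(np.load(n+"0.npz"));im=c["img"][y0:y1,x0:x1]
    cv2.imwrite(f"pics/{n}0z.png",cv2.resize(im,None,fx=4,fy=4,interpolation=cv2.INTER_CUBIC))
c=dict(np.load("top0.npz"));im=c["img"].astype(int)
m=(im.min(2)>150)
m[:,:325]=0;m[:,450:]=0;m[:95]=0;m[235:]=0
n,l,s,ce=cv2.connectedComponentsWithStats(m.astype(np.uint8))
for i in range(1,n):
    if s[i,4]>30: print(s[i],ce[i])
print(im[150,425],im[165,356],im[160,390],im[160,406],im[185,415])
E
```

```text
[ 376  135   57   57 1727] [406.9119861  164.71800811]
[153 164 165] [140 156 165] [101 101  98] [40 41 42] [156 164 165]
```

```bash
ls pics
```

```text
side0.png
side0z.png
top0.png
top0z.png
```

View pics/top0z.png

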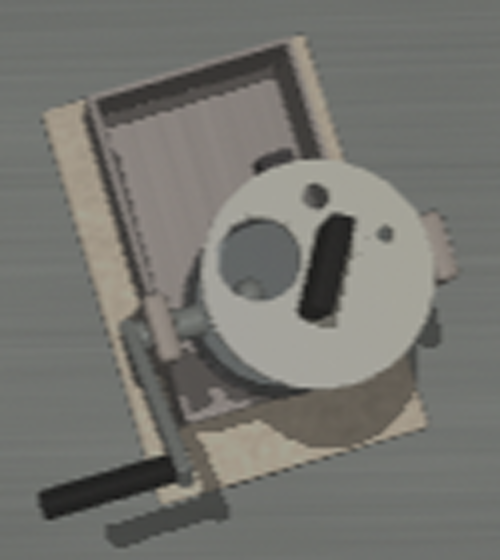

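View pics/side0z.png

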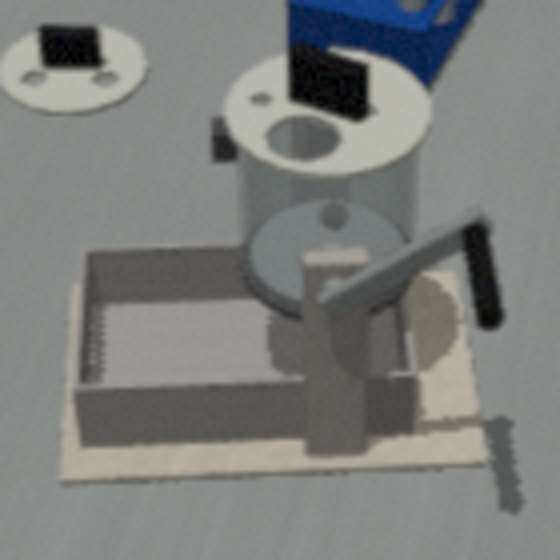

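```bash
python3 - <<'E'
import numpy as np,cv2
from h import *
c=dict(np.load("top0.npz"));s=dict(np.load("side0.npz"));im=c["img"].astype(int)
m=((im.min(2)>125)&(im.max(2)-im.min(2)<20)).astype(np.uint8)
m[:,:374]=0;m[:,435:]=0;m[:130]=0;m[195:]=0
cs,_=cv2.findContours(m,cv2.RETR_EXTERNAL,cv2.CHAIN_APPROX_NONE);k=max(cs,key=cv2.contourArea)
h=cv2.convexHull(k);e=cv2.fitEllipse(h);print("cap",e,cv2.contourArea(h))
T=lambda u,v,z:ray(c,325+u/4,95+v/4,z)
S=lambda u,v,z:ray(s,240+u/4,100+v/4,z)
cap=ray(c,*e[0],.169);print("capc",cap)
hole=T(260,258,.169);print("hole",hole,"small",T(316,196,.169),T(386,233,.169))
d=hole-cap;print("hole r,ang",np.hypot(*d[:2]),np.degrees(np.arctan2(d[1],d[0])))
for p in[(316,196),(386,233)]:
    d=T(*p,.169)-cap;print(np.hypot(*d[:2]),np.degrees(np.arctan2(d[1],d[0])))
a,b=T(160,328,.136),T(437,245,.136);print("posts",a,b,(a+b)/2,np.linalg.norm(a-b))
d=a-b;print("yaw posts",np.degrees(np.arctan2(-d[0],d[1])))
a,b=T(92,98,.048),T(290,40,.048);d=a-b;print("yaw rim",np.degrees(np.arctan2(-d[0],d[1])),np.linalg.norm(d))
# plate edges left (45,115)->(150,480)
a,b=T(45,115,0.0),T(160,500,0.0);d=a-b;print("plate L",np.degrees(np.arctan2(d[1],d[0])))
a,b=T(40,505,.160),T(180,468,.160);d=a-b;print("crank",a,b,"yaw",np.degrees(np.arctan2(-d[0],d[1])),np.linalg.norm(d))
a,b=S(62,480,0),S(485,462,0);d=a-b;print("side plate",np.degrees(np.arctan2(d[1],d[0])))
# side cap
for n,(u,v) in dict(cap=(329,110)).items(): print(S(u,v,.169))
print("knob top ends",T(342,218,.197),T(312,318,.197))
E
```

```text
cap ((401.85357666015625, 159.44642639160156), (57.166221618652344, 69.67009735107422), 137.68955993652344) 2899.0
capc [ 0.60779509 -0.09141467  0.169     ]
hole [ 0.60808784 -0.07274815  0.169     ] small [ 0.63247425 -0.09556553  0.169     ] [ 0.61706461 -0.12260557  0.169     ]
hole r,ang 0.018668821546130632 89.10149494691755
0.02502579483911571 -9.547380976577195
0.03253914268746351 -73.44875016152064
posts [ 0.5846881  -0.03602957  0.136     ] [ 0.61733673 -0.15193598  0.136     ] [ 0.60101242 -0.09398277  0.136     ] 0.12041689565361169
yaw posts 15.731518961253556
yaw rim 15.264849584747433 0.09915608397105402
plate L 15.25837287463423
crank [0.5116851  0.01599607 0.16      ] [ 0.5255914 -0.0401117  0.16     ] yaw 13.920230156636126 0.05780543164125806
side plate 15.348364155874087
[ 0.60214266 -0.09524044  0.169     ]
knob top ends [ 0.61824068 -0.09917428  0.197     ] [ 0.58044335 -0.08673512  0.197     ]
```

```bash
python3 -m crank '[[[0,0,-15,5,0],[0,0,-15,5,100]]]'; python3 -c "
from workcell import bot
o=bot.get_obs();print(o['joint_pos'],o['grip_width'])
from h import *
c=dict(np.load('top0.npz'));print(ray(c,325+319/4,95+274/4,.169))"
```

```text
clock: 0.35
eef_pos: [0.1725, -0.467, 0.2586]
tool_rot: [0.996, 0.087, -0.001, -0.004]
ft_force: [1.0, -0.8, 0.7]
grip_width: 0.0695
[-1.21699371e+00  2.32659121e-01  6.56241975e-02  1.41174092e+00
  2.37256349e-05  1.75065813e+00] 0.06947225126572874
[ 0.60123195 -0.09576578  0.169     ]
```

```bash
python3 -m crank '[[[0,0,0,-10.5,100],[0,0,0,-10.5,100],[0,0,0,-10.5,100],[0,0,0,-10.5,100],[0,0,0,-10.5,100],[0,0,0,-10.5,100],[0,0,0,-10.5,100],[0,0,0,-10.5,100],[0,0,0,-10.5,100],[0,0,0,-10.5,100],[0,0,0,-10.5,100],[0,0,0,-10.5,100]]]'; cat > st.py <<'E'
from workcell import bot
import numpy as np,sys
from scipy.spatial.transform import Rotation as Ro
o=bot.get_obs();R=Ro.from_quat(o["tool_rot"]).as_matrix()
print("t",o["clock"],"pos",o["eef_pos"].round(4),"yawx",np.degrees(np.arctan2(R[1,0],R[0,0])).round(2),"tilt",R[:,2].round(3),"q",o["joint_pos"].round(2),"w",o["grip_width"].round(4),"F",o["ft_force"].round(1),"T",o["ft_torque"].round(2))
if len(sys.argv)>3:
    g=np.array([float(x) for x in sys.argv[1:4]]);print("tool delta mm",(R.T@(g-o["eef_pos"])*1000).round(1))
E
python3 st.py 0.6008 -0.0943 0.26
```

```text
clock: 1.85
eef_pos: [0.1713, -0.4637, 0.2536]
tool_rot: [0.35, 0.937, 0.008, -0.007]
ft_force: [-0.1, -0.8, -0.4]
grip_width: 0.0521Traceback (most recent call last):
  File "st.py", line 5, in <module>
    print("t",o["clock"],"pos",o["eef_pos"].round(4),"yawx",np.degrees(np.arctan2(R[1,0],R[0,0])).round(2),"tilt",R[:,2].round(3),"q",o["joint_pos"].round(2),"w",o["grip_width"].round(4),"F",o["ft_force"].round(1),"T",o["ft_torque"].round(2))
                                                                                                                                                                  ^^^^^^^^^^^^^^^^^^^^^
AttributeError: 'float' object has no attribute 'round'
```

```bash
sed -i 's/o\["grip_width"\].round(4)/round(float(o["grip_width"]),4)/' st.py
python3 st.py 0.6008 -0.0943 0.26
```

```text
t 1.85 pos [ 0.1713 -0.4637  0.2536] yawx 139.0 tilt [-0.007  0.019 -1.   ] q [-1.22  0.24  0.06  1.41  0.   -0.5 ] w 0.0521 F [-0.1 -0.8 -0.4] T [-0.05  0.04  0.05]
tool delta mm [-81.6 560.6  -2.4]
```

```bash
python3 -m crank '[[[0,0,0,-10,100],[0,0,0,-10,100],[-26,46,-1,0,100],[-26,46,-1,0,100],[-26,46,-1,0,100],[-26,46,-1,0,100],[-26,46,-1,0,100],[-26,46,-1,0,100],[-26,46,-1,0,100],[-26,46,-1,0,100],[-26,46,-1,0,100],[0,0,0,0,100]]]'
python3 st.py 0.6008 -0.0943 0.26
```

```text
clock: 3.35
eef_pos: [0.5439, -0.1469, 0.2594]
tool_rot: [0.178, 0.984, 0.011, -0.01]
ft_force: [0.3, -0.6, 0.0]
grip_width: 0.0517
t 3.35 pos [ 0.5439 -0.1469  0.2594] yawx 159.5 tilt [-0.015  0.026 -1.   ] q [-0.28  0.38  0.27  1.48  0.02  0.08] w 0.0517 F [ 0.3 -0.6  0. ] T [-0.06  0.04  0.01]
tool delta mm [-34.9  69.3  -0.1]
```

```bash
python3 -m crank '[[[-17,34,0,-1.5,100],[-17,34,0,0,100],[0,0,0,0,100]]]'
python3 st.py 0.6008 -0.0943 0.26
python3 - <<'E'
from workcell import bot
import cv2,numpy as np
o=bot.get_obs();c=bot.camera("wrist");cv2.imwrite("pics/w1.png",c["img"]);np.savez("w1.npz",**c,pos=o["eef_pos"],q=o["tool_rot"])
c=bot.camera("side");cv2.imwrite("pics/s1.png",c["img"][60:260,200:460].repeat(3,0).repeat(3,1))
E
```

```text
clock: 3.72
eef_pos: [0.598, -0.0947, 0.2581]
tool_rot: [0.166, 0.986, 0.011, -0.012]
ft_force: [-0.7, 0.2, -0.2]
grip_width: 0.0518
t 3.725 pos [ 0.598  -0.0947  0.2581] yawx 160.95 tilt [-0.02   0.025 -0.999] q [-0.17  0.47  0.41  1.53  0.02  0.16] w 0.0518 F [-0.7  0.2 -0.2] T [-0.04 -0.11  0.04]
tool delta mm [-2.5  1.3 -2. ]
```

View pics/w1.png

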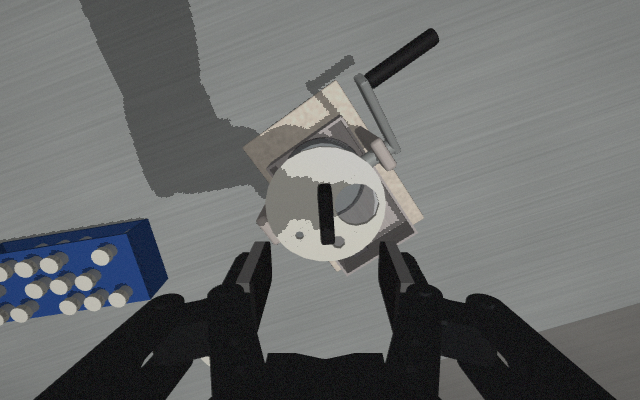

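View pics/s1.png

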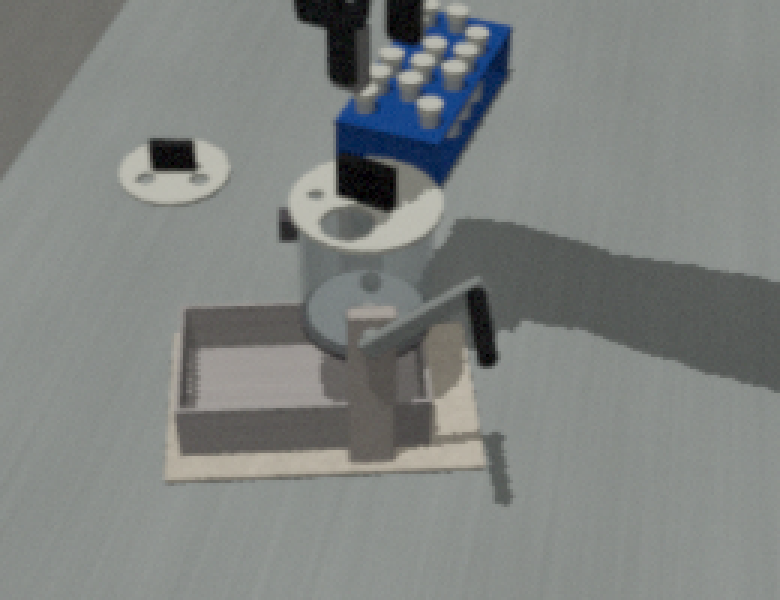

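The wrist view shows the black bar vertical from (325,184) to (327,244), between the jaws, with the large hole at (355,203). Next I'll locate the bar and crank grip by ray casting.

```bash
python3 - <<'E'
import numpy as np,cv2
from h import ray
from scipy.spatial.transform import Rotation as Ro
d=dict(np.load("w1.npz"))
Tt=np.eye(4);Tt[:3,:3]=Ro.from_quat(d["q"]).as_matrix();Tt[:3,3]=d["pos"]
M=np.linalg.inv(Tt@d["T_tool_cam"]);c=dict(d,R=M[:3,:3],t=M[:3,3])
im=d["img"];m=(im.max(2)<60).astype(np.uint8);m[260:]=0
n,l,s,ce=cv2.connectedComponentsWithStats(m)
for i in range(1,n):
    if s[i,4]>80 and s[i,1]<200:
        pts=np.argwhere(l==i)[:,::-1].astype(np.float32);r=cv2.minAreaRect(pts);print(s[i],r)
        z=.197 if s[i,1]>100 else .166
        b=cv2.boxPoints(r);w=np.array([ray(c,*p,z) for p in b]);print(w.round(4),w.mean(0).round(4))
        print("depth",[d["depth"][int(v),int(u)] for u,v in [r[0]]])
        for k in range(2):
            e=w[k+1]-w[k];print(np.linalg.norm(e[:2]).round(4),np.degrees(np.arctan2(e[1],e[0])).round(1))
k=cv2.inRange(im,(150,)*3,(255,)*3)
E
```

```text
[ 364   28   75   61 1407] ((401.8376159667969, 57.558719635009766), (17.143646240234375, 84.3249282836914), 54.865806579589844)
[[ 0.5224 -0.04    0.166 ]
 [ 0.5082  0.0126  0.166 ]
 [ 0.5187  0.0169  0.166 ]
 [ 0.5335 -0.0362  0.166 ]] [ 0.5207 -0.0117  0.166 ]
depth [np.float32(0.22136979)]
0.0545 105.1
0.0114 22.2
[317 184  18  61 833] ((325.6734924316406, 213.75588989257812), (60.20676040649414, 14.41894245147705), 85.60128784179688)
[[ 0.5781 -0.0933  0.197 ]
 [ 0.5805 -0.0841  0.197 ]
 [ 0.6223 -0.0949  0.197 ]
 [ 0.6198 -0.1046  0.197 ]] [ 0.6002 -0.0942  0.197 ]
depth [np.float32(0.21719156)]
0.0095 75.3
0.0432 -14.5
```

```bash
python3 -m crank '[[[-2,1,15,-2,100],[0,0,20,0,130],[0,0,20,0,130],[0,0,10,0,130],[0,0,0,0,130]]]'
python3 st.py 0.6004 -0.0943 0.175
```

```text
clock: 4.45
eef_pos: [0.5932, -0.0996, 0.1895]
tool_rot: [0.151, 0.988, 0.01, -0.013]
ft_force: [-1.2, -0.5, 0.7]
grip_width: 0.0419
t 4.45 pos [ 0.5932 -0.0996  0.1895] yawx 162.69 tilt [-0.023  0.024 -0.999] q [-0.18  0.48  0.25  1.36  0.02  0.13] w 0.0419 F [-1.2 -0.5  0.7] T [ 0.03 -0.06  0.06]
tool delta mm [-5.7  6.9 14.5]
```

```bash
python3 -m crank '[[[-5,7,5,0,130],[-1,1,8,0,130],[0,0,0,0,130]]]'
python3 st.py 0.6004 -0.0943 0.175
```

```text
clock: 4.82
eef_pos: [0.6025, -0.0934, 0.1771]
tool_rot: [0.151, 0.988, 0.01, -0.012]
ft_force: [1.3, 0.1, 0.9]
grip_width: 0.0422
t 4.825 pos [ 0.6025 -0.0934  0.1771] yawx 162.69 tilt [-0.02   0.024 -1.   ] q [-0.16  0.5   0.25  1.34  0.02  0.14] w 0.0422 F [1.3 0.1 0.9] T [-0.04  0.08 -0.02]
tool delta mm [ 1.6 -1.5  2.1]
```

```bash
python3 -m crank '[[[2,-1.5,1,0,130],[0,0,0,0,255],[0,0,0,0,255],[0,0,0,0,255],[0,0,0,0,255],[0,0,0,0,255]]]'
python3 st.py 0.6004 -0.0943 0.175
```

```text
clock: 5.58
eef_pos: [0.6006, -0.0934, 0.1769]
tool_rot: [0.15, 0.989, 0.011, -0.011]
ft_force: [0.6, 1.1, -0.7]
grip_width: 0.0087
t 5.575 pos [ 0.6006 -0.0934  0.1769] yawx 162.77 tilt [-0.018  0.024 -1.   ] q [-0.16  0.5   0.24  1.33  0.02  0.14] w 0.0087 F [ 0.6  1.1 -0.7] T [-0.09  0.    0.01]
tool delta mm [-0.1 -1.   1.9]
```

```bash
python3 -m crank '[[[0,0,0,8,255],[0,0,0,8,255],[0,0,0,8,255]]]'
python3 st.py 0.6004 -0.0943 0.175
```

```text
clock: 5.95
eef_pos: [0.6012, -0.0924, 0.1769]
tool_rot: [0.358, 0.934, 0.009, -0.013]
ft_force: [1.5, 1.2, -0.9]
grip_width: 0.0087
t 5.95 pos [ 0.6012 -0.0924  0.1769] yawx 138.07 tilt [-0.017  0.026 -1.   ] q [-0.16  0.5   0.24  1.33  0.02  0.57] w 0.0087 F [ 1.5  1.2 -0.9] T [ 0.07 -0.26  0.1 ]
tool delta mm [-0.7 -2.   1.9]
```

```bash
python3 -m crank '[[[0,-0.5,0,8,255],[0,-0.5,0,8,255],[0,-0.5,0,8,255],[0,0,0,7,255],[0,0,0,0,255]]]'
python3 st.py 0.6004 -0.0943 0.175
```

```text
clock: 6.58
eef_pos: [0.6025, -0.0916, 0.1769]
tool_rot: [0.601, 0.799, 0.009, -0.014]
ft_force: [-0.4, 1.6, -1.3]
grip_width: 0.0086
t 6.575 pos [ 0.6025 -0.0916  0.1769] yawx 106.17 tilt [-0.012  0.03  -0.999] q [-0.16  0.5   0.24  1.33  0.03  1.12] w 0.0086 F [-0.4  1.6 -1.3] T [-0.06 -0.14 -0.09]
tool delta mm [-2.  -2.8  1.8]
```

```bash
python3 -m crank '[[[0,0,0,1,255],[0,0,0,0,255],[0,0,0,0,130],[0,0,0,0,130],[0,0,0,0,130],[0,0,-20,0,130],[0,0,-40,0,130],[0,0,-20,0,130],[0,0,0,0,130]]]'
python3 st.py 0.518 -0.008 0.25
python3 - <<'E'
from workcell import bot
import cv2,numpy as np
o=bot.get_obs();c=bot.camera("wrist");cv2.imwrite("pics/w2.png",c["img"]);np.savez("w2.npz",**c,pos=o["eef_pos"],q=o["tool_rot"])
c=bot.camera("side");cv2.imwrite("pics/s2.png",c["img"][60:260,200:460].repeat(3,0).repeat(3,1))
E
```

```text
clock: 7.7
eef_pos: [0.6028, -0.0949, 0.2586]
tool_rot: [0.607, 0.795, 0.008, -0.015]
ft_force: [0.2, 0.4, 0.2]
grip_width: 0.042
t 7.7 pos [ 0.6028 -0.0949  0.2586] yawx 105.28 tilt [-0.014  0.03  -0.999] q [-0.17  0.48  0.42  1.53  0.03  1.13] w 0.042 F [0.2 0.4 0.2] T [-0.03 -0.05 -0.02]
tool delta mm [105.8 -58.8  12.3]
```

View pics/w2.png

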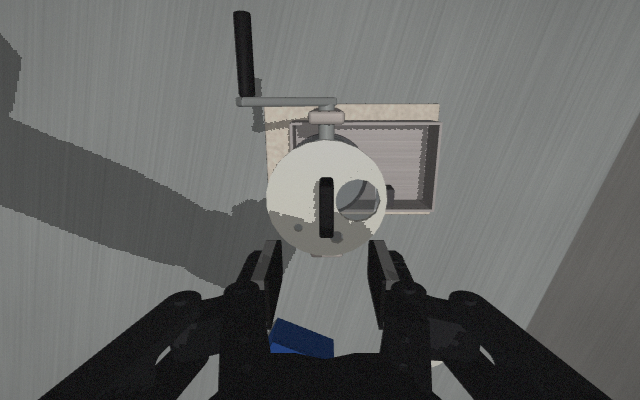

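View pics/s2.png

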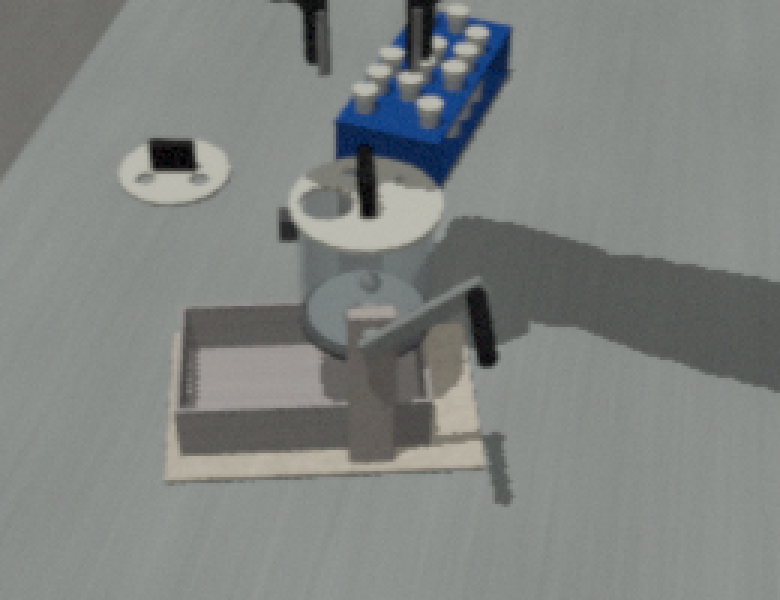

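The wrist view shows the large hole at (358,200), cap centre at (326,198) and the dark mark at (390,193). The hole sits over the tray side, so I'll measure its angle and the crank grip.

```bash
python3 - <<'E'
import numpy as np,cv2
from h import ray
from scipy.spatial.transform import Rotation as Ro
d=dict(np.load("w2.npz"))
Tt=np.eye(4);Tt[:3,:3]=Ro.from_quat(d["q"]).as_matrix();Tt[:3,3]=d["pos"]
M=np.linalg.inv(Tt@d["T_tool_cam"]);c=dict(d,R=M[:3,:3],t=M[:3,3])
W=lambda u,v,z:ray(c,u,v,z)
im=d["img"];m=(im.max(2)<60).astype(np.uint8);m[250:]=0
n,l,s,ce=cv2.connectedComponentsWithStats(m)
for i in range(1,n):
    if s[i,4]>80 and s[i,1]<200:
        r=cv2.minAreaRect(np.argwhere(l==i)[:,::-1].astype(np.float32));z=.197 if s[i,1]>100 else .164
        w=np.array([W(*p,z) for p in cv2.boxPoints(r)]);print(s[i],w.mean(0).round(4))
        for k in range(2):
            e=w[k+1]-w[k];print(np.linalg.norm(e[:2]).round(4),np.degrees(np.arctan2(e[1],e[0])).round(1))
o=W(326.5,197.5,.169);h=W(358,200,.169);e=h-o;print("cap",o,"hole r,ang",np.hypot(*e[:2]),np.degrees(np.arctan2(e[1],e[0])))
for p,q,z in [((440,121),(291,121),.048),((432,212),(440,121),.048)]:
    e=W(*p,z)-W(*q,z);print(np.hypot(*e[:2]),np.degrees(np.arctan2(e[1],e[0])))
for i,q in enumerate([(0,0,.169),(-.057,.105,.16)]):
    print((np.array([.6005,-.0943,0])+Ro.from_euler('z',15.3,degrees=True).apply(q)).round(4))
E
python3 -c "
import cv2;i=cv2.imread('pics/w2.png')[90:270,220:450];cv2.imwrite('pics/w2z.png',cv2.resize(i,None,fx=3,fy=3))"
```

```text
[ 233   11   22   86 1427] [ 0.5218 -0.0108  0.164 ]
0.0114 18.6
0.0547 -74.1
[319 177  15  61 868] [ 0.6028 -0.092   0.197 ]
0.0092 15.4
0.0426 -74.2
cap [ 0.60348418 -0.09304859  0.169     ] hole r,ang 0.024018767234454744 10.72683234846985
0.160278934137106 15.387095239422916
0.10349773554851419 -74.17578972458973
[ 0.6005 -0.0943  0.169 ]
[ 0.5178 -0.0081  0.16  ]
```

View pics/w2z.png

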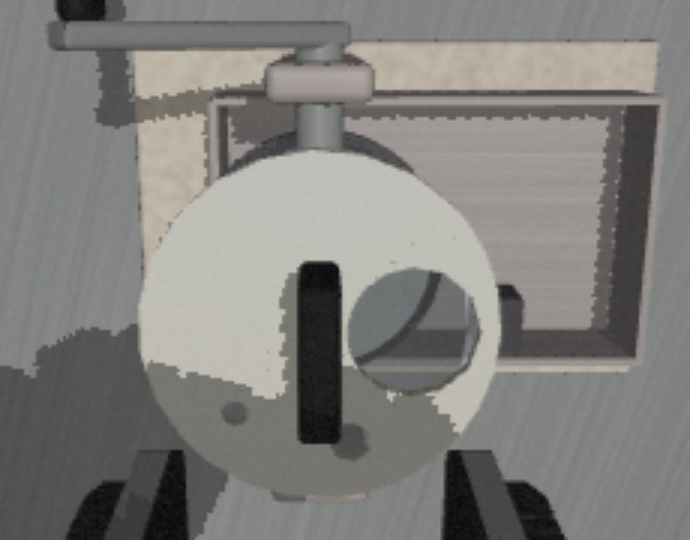

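```bash
python3 - <<'E'
import numpy as np,cv2
from h import ray
from scipy.spatial.transform import Rotation as Ro
d=dict(np.load("w2.npz"))
Tt=np.eye(4);Tt[:3,:3]=Ro.from_quat(d["q"]).as_matrix();Tt[:3,3]=d["pos"]
M=np.linalg.inv(Tt@d["T_tool_cam"]);c=dict(d,R=M[:3,:3],t=M[:3,3])
Z=lambda u,v:ray(c,220+(u-1)/3,90+(v-1)/3,.169)[:2]
th=[(140,315),(500,315),(319,150),(319,495),(200,190),(440,190),(430,452),(190,440)]
P=np.array([Z(*p) for p in th]);A=np.c_[2*P,np.ones(len(P))];x=np.linalg.lstsq(A,(P**2).sum(1),rcond=None)[0]
o=x[:2];print("cap",o,np.sqrt(x[2]+o@o),"res",(np.hypot(*(P-o).T)*1e3).round(1))
H=np.array([Z(*p) for p in [(347,330),(482,330),(414,268),(414,393),(370,285),(460,285),(370,378)]]);A=np.c_[2*H,np.ones(len(H))];y=np.linalg.lstsq(A,(H**2).sum(1),rcond=None)[0];print("hole",y[:2],np.sqrt(y[2]+y[:2]@y[:2]))
for n,p,a in [("34",y[:2],0),("11",Z(350,442),-75),("7",Z(235,413),-135)]:
    e=p-o;print(n,np.hypot(*e).round(4),(np.degrees(np.arctan2(e[1],e[0]))-a-15.3).round(1))
E
python3 st.py 0.518 -0.008 0.25
```

```text
cap [ 0.60351403 -0.09455122] 0.04553649616346527 res [45.4 45.8 45.  46.3 45.7 46.  44.6 45.5]
hole [ 0.62697534 -0.08882696] 0.016744750249125064
34 0.0241 -1.6
11 0.032 -0.2
7 0.0316 1.4
t 7.8 pos [ 0.6018 -0.0946  0.2565] yawx 105.28 tilt [-0.017  0.031 -0.999] q [-0.17  0.48  0.41  1.53  0.03  1.13] w 0.0418 F [0.2 0.2 0.2] T [-0.09  0.03 -0.04]
tool delta mm [105.4 -57.9  10.6]
```

The cap reads within about 1.6° of zero from all three holes. Moving to the crank.

```bash
python3 -m crank '[[[35,-20,-3,0,110],[35,-20,-2,0,110],[35,-20,-2,0,110],[0,0,0,0,110]]]'
python3 st.py 0.519 -0.0095 0.2
```

```text
clock: 8.3
eef_pos: [0.5111, -0.0074, 0.2603]
tool_rot: [0.607, 0.794, 0.004, -0.021]
ft_force: [0.9, -0.3, 0.4]
grip_width: 0.0486
t 8.3 pos [ 0.5111 -0.0074  0.2603] yawx 105.19 tilt [-0.03   0.032 -0.999] q [-0.03  0.28  0.13  1.45  0.03  1.27] w 0.0486 F [ 0.9 -0.3  0.4] T [-0.03 -0.06 -0.  ]
tool delta mm [-6.4  8.3 60. ]
```

```bash
python3 -m crank '[[[-5,7,20,0,110],[-1,2,20,0,110],[-1,2,10,0,110],[0,0,0,0,110]]]'
python3 st.py 0.519 -0.0095 0.141
```

```text
clock: 8.8
eef_pos: [0.5221, -0.0108, 0.2051]
tool_rot: [0.607, 0.794, 0.002, -0.023]
ft_force: [-0.6, 0.1, -0.0]
grip_width: 0.0487
t 8.8 pos [ 0.5221 -0.0108  0.2051] yawx 105.17 tilt [-0.033  0.031 -0.999] q [-0.04  0.32  0.05  1.33  0.03  1.27] w 0.0487 F [-0.6  0.1 -0. ] T [-0.05 -0.09  0.04]
tool delta mm [-0.4 -1.1 64.2]
```

```bash
python3 -m crank '[[[0,0,20,0,110],[0,0,20,0,110],[0,0,14,0,110],[0,0,0,0,110]]]'
python3 st.py 0.519 -0.0095 0.141
python3 - <<'E'
from workcell import bot
import cv2
c=bot.camera("side");cv2.imwrite("pics/s3.png",c["img"][60:260,200:460].repeat(3,0).repeat(3,1))
E
```

```text
clock: 9.3
eef_pos: [0.5225, -0.0101, 0.1515]
tool_rot: [0.608, 0.794, 0.003, -0.021]
ft_force: [-0.6, -0.9, 0.4]
grip_width: 0.0483
t 9.3 pos [ 0.5225 -0.0101  0.1515] yawx 105.11 tilt [-0.03   0.03  -0.999] q [-0.04  0.36 -0.05  1.2   0.03  1.27] w 0.0483 F [-0.6 -0.9  0.4] T [-0.06  0.   -0.  ]
tool delta mm [ 1.1 -3.  10.6]
```

View pics/s3.png

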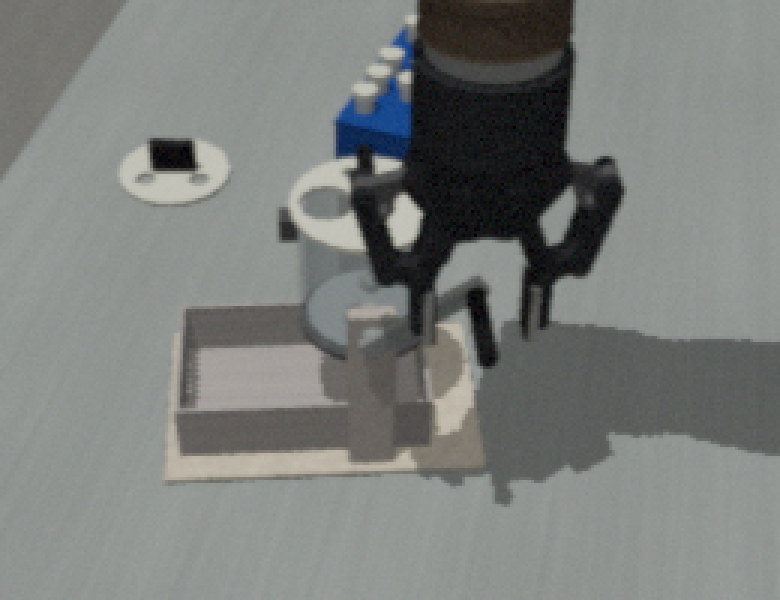

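The crank grip at (483,325) in the crop stands between the two fingers. Lowering and closing.

```bash
python3 -m crank '[[[1,-2,12,0,110],[0,-1,0,0,110],[0,0,0,0,255],[0,0,0,0,255],[0,0,0,0,255],[0,0,0,0,255],[0,0,0,0,255]]]'
python3 st.py 0.519 -0.0095 0.141
```

```text
clock: 10.22
eef_pos: [0.5202, -0.0098, 0.1417]
tool_rot: [0.608, 0.794, 0.004, -0.019]
ft_force: [-0.7, -0.4, -0.4]
grip_width: 0.0097
t 10.225 pos [ 0.5202 -0.0098  0.1417] yawx 105.12 tilt [-0.025  0.03  -0.999] q [-0.04  0.36 -0.08  1.16  0.03  1.27] w 0.0097 F [-0.7 -0.4 -0.4] T [-0.07  0.25  0.04]
tool delta mm [ 0.6 -1.1  0.7]
```

```bash
cat > ang.py <<'E'
from workcell import bot
import numpy as np
o=bot.get_obs();p=o["eef_pos"];u=np.array([np.cos(np.radians(15.3)),np.sin(np.radians(15.3))])
st=np.array([0.5202,-0.0098,0.1417])
x=(p-st)[:2]@u*1e3-57.3;z=(p-st)[2]*1e3+40.2;a=np.degrees(np.arctan2(z,x))
lat=(p-st)[:2]@np.array([-u[1],u[0]])*1e3
print("t",o["clock"],"a",a.round(1),"tip",(145-a).round(1),"r",np.hypot(x,z).round(1),"lat",lat.round(1),"F",o["ft_force"].round(1),"T",o["ft_torque"].round(2),"w",round(float(o["grip_width"]),4))
for k in (10,20,30,40):
    b=np.radians(a-k);print(k,"dy",(70*np.cos(b)-x).round(1),"dz",(-(70*np.sin(b)-z)).round(1))
E
python3 -m crank '[[[0,8,-9,0,255],[0,9,-8,0,255],[0,11,-6,0,255]]]'; python3 ang.py
```

```text
clock: 10.6
eef_pos: [0.5333, -0.006, 0.1577]
tool_rot: [0.608, 0.793, -0.01, -0.032]
ft_force: [-18.4, -6.1, 6.8]
grip_width: 0.0095
t 10.6 a 127.9 tip 17.1 r 71.2 lat 0.2 F [-18.4  -6.1   6.8] T [-1.28  3.95  0.23] w 0.0095
10 dy 11.0 dz -5.7
20 dy 22.2 dz -10.5
30 dy 34.1 dz -13.2
40 dy 46.3 dz -13.8
```

```bash
python3 -m crank '[[[0,12,-6,0,218],[0,13,-5,0,218],[0,14,-3,0,218]]]'; python3 ang.py;python3 st.py
```

```text
clock: 10.98
eef_pos: [0.5585, 0.0008, 0.1717]
tool_rot: [0.609, 0.792, -0.022, -0.042]
ft_force: [-10.5, -3.6, 8.5]
grip_width: 0.0124
t 10.975 a 104.0 tip 41.0 r 72.4 lat 0.2 F [-10.5  -3.6   8.5] T [-0.61  2.29  0.14] w 0.0124
10 dy 12.6 dz 0.4
20 dy 24.8 dz 0.6
30 dy 36.8 dz 2.9
40 dy 48.2 dz 7.3
t 10.975 pos [0.5585 0.0008 0.1717] yawx 104.72 tilt [-0.092  0.017 -0.996] q [-0.01  0.46  0.16  1.36  0.02  1.3 ] w 0.0124 F [-10.5  -3.6   8.5] T [-0.61  2.29  0.14]
```

```bash
python3 -m crank '[[[0,13,-1,0,218],[0,13,0,0,218],[0,12,1,0,218]]]'; python3 ang.py;python3 st.py | head -1
```

```text
clock: 11.35
eef_pos: [0.5909, 0.0096, 0.1735]
tool_rot: [0.61, 0.791, -0.026, -0.045]
ft_force: [-7.3, -2.7, 1.6]
grip_width: 0.0121
t 11.35 a 77.5 tip 67.5 r 73.7 lat 0.0 F [-7.3 -2.7  1.6] T [-0.45  1.42  0.07] w 0.0121
10 dy 10.8 dz 7.3
20 dy 21.6 dz 13.0
30 dy 31.3 dz 20.4
40 dy 39.6 dz 29.4
t 11.35 pos [0.5909 0.0096 0.1735] yawx 104.64 tilt [-0.102  0.014 -0.995] q [0.01 0.53 0.28 1.42 0.01 1.32] w 0.0121 F [-7.3 -2.7  1.6] T [-0.45  1.42  0.07]
```

```bash
python3 -m crank '[[[0,11,4,0,218],[0,11,6,0,218],[0,10,7,0,218]]]'; python3 ang.py;python3 st.py | head -1
```

```text
clock: 11.72
eef_pos: [0.6185, 0.0172, 0.1581]
tool_rot: [0.61, 0.791, -0.028, -0.046]
ft_force: [-6.1, -1.6, 6.0]
grip_width: 0.0123
t 11.725 a 51.8 tip 93.2 r 72.1 lat 0.1 F [-6.1 -1.6  6. ] T [-0.42  1.34  0.09] w 0.0123
10 dy 7.6 dz 10.0
20 dy 14.9 dz 19.8
30 dy 20.4 dz 30.7
40 dy 23.9 dz 42.3
t 11.725 pos [0.6185 0.0172 0.1581] yawx 104.59 tilt [-0.106  0.012 -0.994] q [0.02 0.6  0.36 1.43 0.01 1.33] w 0.0123 F [-6.1 -1.6  6. ] T [-0.42  1.34  0.09]
```

```bash
python3 -m crank '[[[0,0,0,0,255],[0,0,0,0,255],[0,8,9,0,255],[0,7,10,0,255],[0,6,10,0,255],[0,0,0,0,255]]]'; python3 ang.py;python3 st.py | head -1
python3 - <<'E'
from workcell import bot
import cv2
c=bot.camera("side");cv2.imwrite("pics/s4.png",c["img"][60:260,200:460].repeat(3,0).repeat(3,1))
E
```

```text
clock: 12.48
eef_pos: [0.6346, 0.0216, 0.1346]
tool_rot: [0.61, 0.791, -0.028, -0.045]
ft_force: [0.0, -0.4, -4.2]
grip_width: 0.0099
t 12.475 a 28.3 tip 116.7 r 69.7 lat 0.1 F [ 0.  -0.4 -4.2] T [-0.15  0.26  0.14] w 0.0099
10 dy 5.1 dz 11.1
20 dy 7.9 dz 22.9
30 dy 8.6 dz 35.1
40 dy 7.2 dz 47.2
t 12.475 pos [0.6346 0.0216 0.1346] yawx 104.57 tilt [-0.105  0.009 -0.994] q [0.03 0.65 0.38 1.41 0.01 1.34] w 0.0099 F [ 0.  -0.4 -4.2] T [-0.15  0.26  0.14]
```

View pics/s4.png

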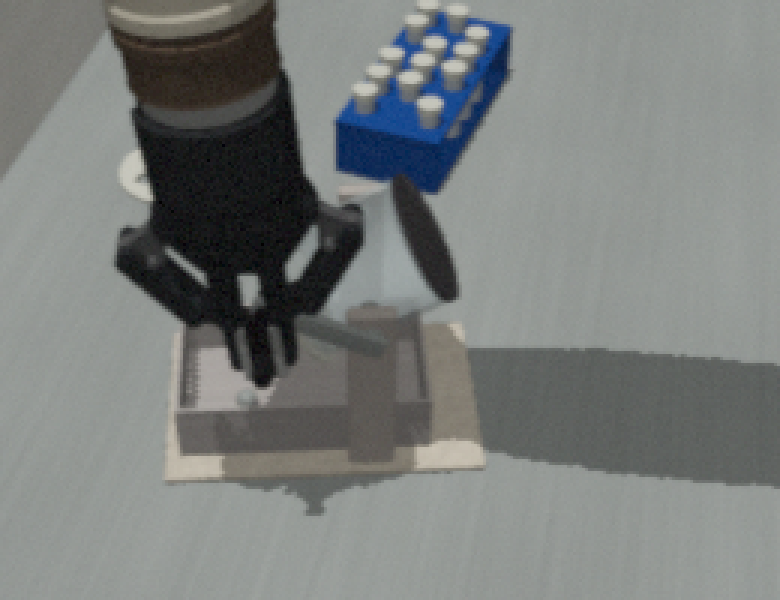

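One ball shows in the tray at (248,398), and the jar is tipped about 117°. A little more takes it to the stop.

```bash
python3 -m crank '[[[0,2,5,0,255],[0,1,4,0,255],[0,0,2,0,255],[0,0,0,0,255],[0,0,0,0,255],[0,0,0,0,255]]]'; python3 ang.py
python3 -m crank '[[[0,0,0,0,120],[0,0,0,0,120],[0,0,0,0,120],[0,0,0,0,120],[0,0,0,0,120]]]'; python3 st.py
```

```text
clock: 13.28
eef_pos: [0.6356, 0.0219, 0.1319]
tool_rot: [0.61, 0.791, -0.027, -0.043]
ft_force: [-3.3, -0.8, 1.9]
grip_width: 0.0098
t 13.275 a 26.0 tip 119.0 r 69.4 lat 0.1 F [-3.3 -0.8  1.9] T [-0.19  0.46  0.16] w 0.0098
10 dy 4.9 dz 11.1
20 dy 7.2 dz 23.1
30 dy 7.4 dz 35.3
40 dy 5.5 dz 47.4
clock: 13.9
eef_pos: [0.6381, 0.0229, 0.1321]
tool_rot: [0.61, 0.791, -0.025, -0.041]
ft_force: [0.5, -0.4, -0.4]
grip_width: 0.0456
t 13.9 pos [0.6381 0.0229 0.1321] yawx 104.56 tilt [-0.096  0.011 -0.995] q [0.03 0.65 0.37 1.39 0.01 1.34] w 0.0456 F [ 0.5 -0.4 -0.4] T [-0.01 -0.12 -0.  ]
```

```bash
python3 -m crank '[[[0,0,-15,0,120],[0,0,-25,0,120],[0,0,-35,0,120],[0,0,-40,0,120],[20,-20,-10,0,120],[40,-40,0,0,120],[40,-40,0,0,120],[40,-40,0,0,120],[0,0,0,0,120]]]'; python3 st.py
python3 - <<'E'
from workcell import bot
import cv2
c=bot.camera("side");cv2.imwrite("pics/s5.png",c["img"][60:260,200:460].repeat(3,0).repeat(3,1))
c=bot.camera("top");cv2.imwrite("pics/t5.png",cv2.resize(c["img"][85:245,310:470],None,fx=3.7,fy=3.7,interpolation=cv2.INTER_CUBIC))
E
```

```text
clock: 15.02
eef_pos: [0.4783, 0.1237, 0.2863]
tool_rot: [0.611, 0.79, -0.02, -0.037]
ft_force: [1.3, 0.2, 0.1]
grip_width: 0.0452
t 15.025 pos [0.4783 0.1237 0.2863] yawx 104.46 tilt [-0.084  0.014 -0.996] q [0.23 0.28 0.19 1.56 0.03 1.55] w 0.0452 F [1.3 0.2 0.1] T [-0.03 -0.12 -0.03]
```

View pics/s5.png

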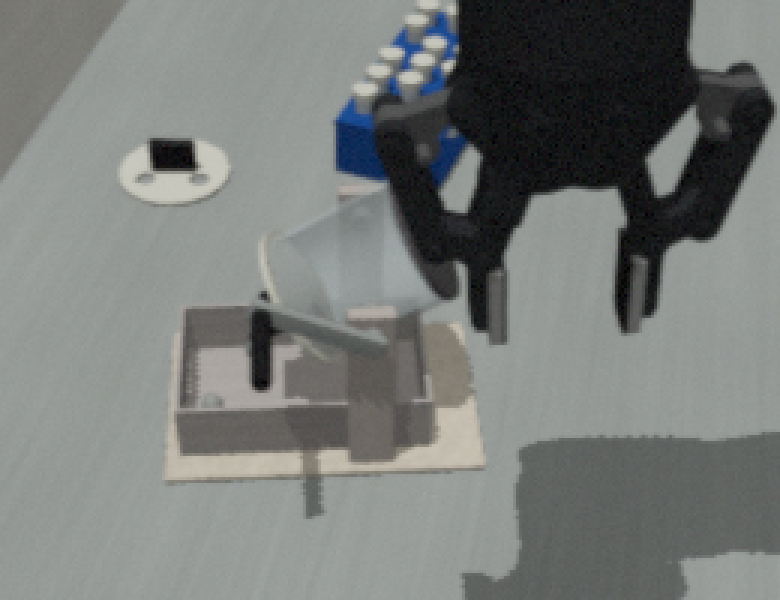

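View pics/t5.png

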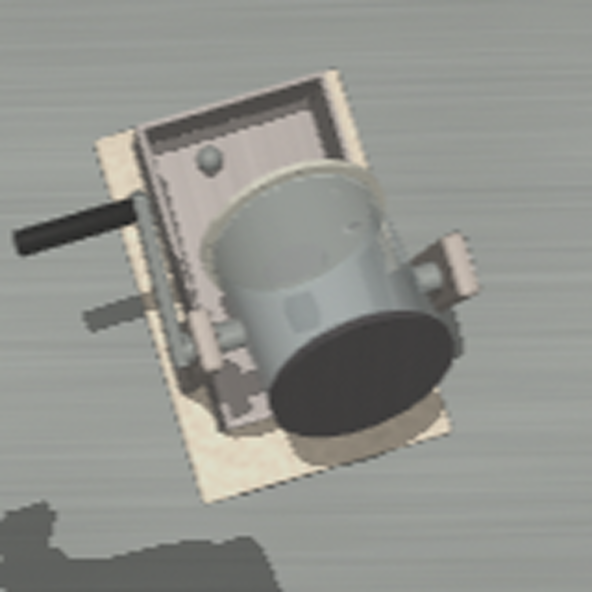

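One ball lies in the tray at top-crop (208,160). Something at (352,225) by the cap could be the second ball or a small cap hole, so I'll look closer with the wrist camera.

```bash
python3 st.py 0.66 0.03 0.29; python3 - <<'E'
import numpy as np
d=np.load("w2.npz");print(d["T_tool_cam"].round(3))
from workcell import bot
import cv2
c=bot.camera("wrist");cv2.imwrite("pics/w5.png",c["img"])
E
```

```text
t 15.125 pos [0.4815 0.1226 0.2857] yawx 104.32 tilt [-0.082  0.014 -0.997] q [0.23 0.28 0.2  1.56 0.03 1.55] w 0.0455 F [-0.2  0.4 -0.9] T [-0.05 -0.13 -0.01]
tool delta mm [-133.7  149.   -20.2]
[[ 0.001 -0.952 -0.305  0.077]
 [ 1.     0.001  0.     0.   ]
 [ 0.    -0.305  0.952 -0.143]
 [ 0.     0.     0.     1.   ]]
```

View pics/w5.png

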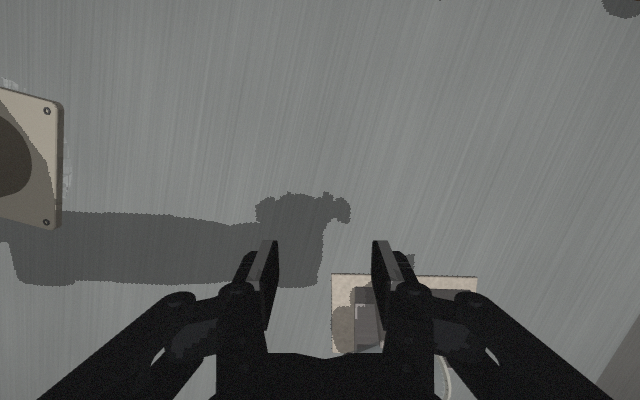

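```bash
python3 st.py 0.68 -0.10 0.27; python3 -m crank '[[[-45,25,0,0,120],[-45,25,0,0,120],[-45,25,0,0,120],[-45,25,0,0,120],[-45,25,0,0,120],[0,0,0,0,120]]]'; python3 st.py 0.68 -0.10 0.27
python3 - <<'E'
from workcell import bot
import cv2
c=bot.camera("wrist");cv2.imwrite("pics/w6.png",c["img"])
E
```

```text
t 15.175 pos [0.4821 0.1223 0.2851] yawx 104.26 tilt [-0.083  0.014 -0.996] q [0.23 0.28 0.2  1.56 0.03 1.55] w 0.0454 F [-0.7  0.4 -0.1] T [-0.01 -0.12  0.03]
tool delta mm [-264.5  137.2   -4.4]
clock: 15.92
eef_pos: [0.6703, -0.0775, 0.2616]
tool_rot: [0.616, 0.787, -0.02, -0.037]
ft_force: [0.9, 1.5, 0.1]
grip_width: 0.0449
t 15.925 pos [ 0.6703 -0.0775  0.2616] yawx 103.87 tilt [-0.082  0.015 -0.996] q [-0.12  0.71  0.81  1.76  0.01  1.21] w 0.0449 F [0.9 1.5 0.1] T [-0.02 -0.08  0.01]
tool delta mm [-23.8   3.3  -9.5]
```

View pics/w6.png

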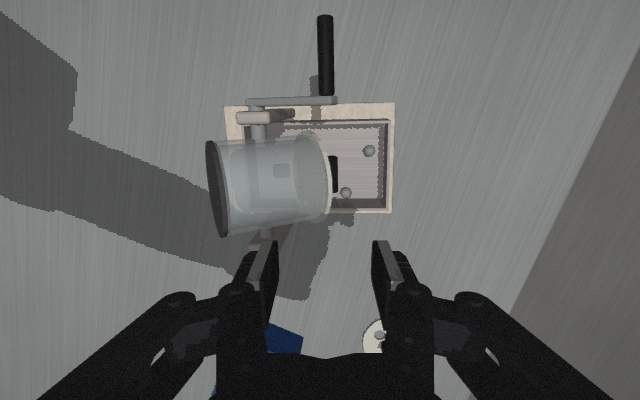

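The wrist view shows two grey balls on the tray floor, at (369,151) and (346,192). A quick depth check, then the arm backs off.

```bash
python3 - <<'E'
from workcell import bot
from h import *
from scipy.spatial.transform import Rotation as Ro
o=bot.get_obs();c=bot.camera("wrist")
T=np.eye(4);T[:3,:3]=Ro.from_quat(o["tool_rot"]).as_matrix();T[:3,3]=o["eef_pos"];M=T@c["T_tool_cam"]
for u,v in [(369,151),(346,192),(375,190)]:
    z=np.median(c["depth"][v-1:v+2,u-1:u+2]);p=M@[(u-c["cx"])/c["fx"]*z,(v-c["cy"])/c["fy"]*z,z,1]
    print(p[:3].round(4),(Ro.from_euler('z',-15.3,degrees=True).apply(p[:3]-[.6005,-.0943,0])*1e3).round(1))
cv2.imwrite("pics/w6z.png",cv2.resize(c["img"][90:250,200:400],None,fx=3.5,fy=3.5))
E
python3 -m crank '[[[0,-40,-10,0,120],[40,-40,-10,0,120],[45,-40,0,0,120],[45,-30,0,0,120],[45,-30,0,0,120],[0,0,0,0,120],[0,0,0,0,120]]]'
python3 - <<'E'
from workcell import bot
import cv2
c=bot.camera("top");cv2.imwrite("pics/t7.png",cv2.resize(c["img"][85:245,310:470],None,fx=3.7,fy=3.7,interpolation=cv2.INTER_CUBIC))
E
```

```text
[ 0.6995 -0.0528  0.0223] [106.5  13.9  22.3]
[ 0.6865 -0.1089  0.022 ] [ 79.1 -36.8  22. ]
[ 0.7221 -0.1002  0.0087] [115.7 -37.8   8.7]
clock: 16.9
eef_pos: [0.4436, 0.0579, 0.3089]
tool_rot: [0.612, 0.79, -0.014, -0.033]
ft_force: [-0.4, 0.3, 0.8]
grip_width: 0.045
```

View pics/w6z.png

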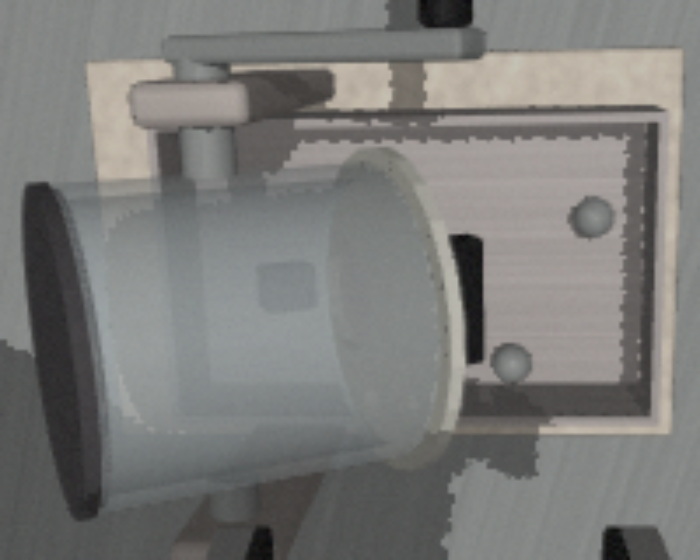

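View pics/t7.png

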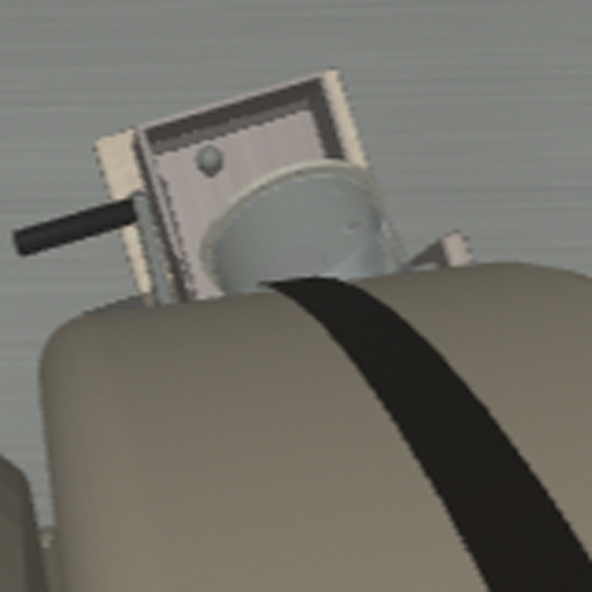

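Both balls sit on the tray floor (tops at 22 mm, as a 14 mm ball on the 9 mm floor should read). The jar is empty and the arm touches nothing, so I'm handing in.

```bash
python3 -c "
from workcell import bot
print(bot.job_done())"; python3 st.py
```

```text
the job is handed in; nothing more can be done
None
the job is handed in; nothing more can be done
```

Both balls are in the catch tray, and I handed the job in at about 17 s of the 48 s allowed.

- **Cap:** with the jar upright, I turned it by its bar about 57° clockwise. All three holes then measured within about 1.6° of where they should be, with the large hole over the pouring side.
- **Jar:** I swung it over by the crank to about 119° (the stop is at 120°), then let go and backed the arm away. The wrist force stayed around 20 N wherever I read it.
- **Balls:** the last wrist picture with depth showed both on the tray floor, at about x 107, y 14 mm and x 79, y -37 mm in the dispenser's frame. Their tops were at 22 mm, and no ball was visible in the jar.

**Checks that disagreed:**
- The side and top cameras showed only one ball after tipping, because the jar hid the second. The arm covered part of the last top picture, so the second ball rests on the wrist view alone.
- A first rough reading put the large hole about 4.6° off. A better fit on all three holes brought that down to the 1.6° above.
- The gripper tilted about 6° while swinging the crank, with no visible effect.

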